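Hold the caddy's own weighted lid just over its mouth

ROBOT

A 7-joint arm with a two-finger parallel gripper is mounted at the origin on the work surface. World frame = base frame: x ahead of the robot, y to its left, z up, the work surface at z = 0. Lengths are in m, angles in rad, forces in N, time in s.
With the tool pointing down it reaches from about 0.425 to 0.875 m from the base axis. Payload 4.7 kg.
Tool frame: the origin (TCP) lies midway between the tips of the shut fingers; the grasp point (between the pads) lies 19 mm behind it; x points along the fingers, z is the direction in which the jaws open and shut, and the axes are right-handed (so a half turn about x gives the same grasp; the last joint's range is limited). The gripper opens to 87 mm and grips with 3 to 60 N. Pads are 19 mm wide; open, the fingers measure 117 mm over their backs; the gripper's body (75 mm by 190 mm) begins 51 mm behind the grasp point.
Start: joints at [1.114, 0.321, -0.07, 1.45, 0.023, 1.371, -0.057], TCP at [0.295, -0.579, 0.223] pointing down, gripper open.
Joint ranges: [-2.86, 2.86], [-0.3, 2.09], [-1.38, 1.24], [0.06, 2.45], [-1.56, 4.7], [0.09, 2.05], [-2.69, 2.69]. Speed limits (rad/s): [2.57, 2.57, 3.14, 3.14, 3.14, 3.14, 3.14].

INTERFACE

Orientations are given as a rotation vector (axis times angle).
In Python, from bench import ctrl gives the robot as it stands.
- The arm moves only by the shell command python3 -m pendant 'ROWS' [OPENING] [FORCE]. ROWS is JSON, a list of rows, each an object with "travel": the shift along the tool's x, y, z in m, a list of three; "twist": the turn about the tool's x in rad. In form: [{"travel": [x, y, z], "twist": twist}, ...]. A call has 1 to 10 rows; each row is the pose to reach, as a shift and turn from the pose measured when the call began, along the tool's axes at that moment; what a row does not reach only later rows make up. A row lasts 1/8 s, in which the tool goes at most 62.5 mm and 10.7 degrees, less where a joint would pass 70% of its speed; a pose out of reach is approached as far as the arm can. A call with a gripper value outside its range is refused whole. OPENING is the opening, from -1 (shut) to 1 (fully open), so that 0 is half open, set as the call begins (- or left out, the last holds). The fingers move at their own pace and stop on an object; FORCE is the grip in N (left out, the last holds). Time passes only in rows, so rows that repeat a pose let the fingers close. It gives the time, the measured TCP pose, the force and the opening at its end, in the units of the state.
- ctrl.get_state(): the state, without advancing time (a new reading comes with each control period).
- ctrl.get_image(name): name is "side" or "top" or "wrist"; returns the picture (400x640x3 uint8, red, green, blue); there is no depth.
- ctrl.camera_model(name): a dict with "K" (3x3 intrinsics, pixels), "rvec" (rotation vector, rad) and "tvec" (3), from world to camera coordinates, as OpenCV has them; the wrist camera has in their place "T_tool_cam" (4x4, takes a point from camera to tool coordinates, whose origin is the TCP and whose axes are the tool frame's). Camera axes: x right, y down, z forward; pixel columns grow to the right and rows downward; lengths in m; the calibration is good to about 2 mm. A picture is of the moment at which its call begins: read the wrist's pose just before it. camera_model takes no time and is no camera call.
- ctrl.close_job(): hands the job in, once; it reports no verdict.
The state is a dict: "time": time; "joint_positions": joint angles; "qd": joint speeds; "joint_torque": joint torques, N m; "position": TCP position; "tool_rot": TCP orientation; "ft_force": force on the tool from outside, world axes, zero at the start; "torque": the same for the moment, N m; "grip_width": opening from 0.0 (shut) to 1.0 (fully open).
Only numpy, scipy, OpenCV 4.12 (cv2) and the standard library are available. Lean on these libraries where they do the work, as an engineer would, in place of code of your own. Each camera call takes 0.05 s, during which the arm holds its last target.

TASK

Two brass lids on this collectors' stall look alike, but only the distinctly heavier one belongs to the open rectangular brass tea caddy: feel which it is, and leave the other lying handle up on the table. Carry the heavier lid over the wooden riser with its brassware, and finish still holding it by the handle, motionless, level, centred and square over the caddy, with its underside about a centimetre above the rim, so that a photo can show how they match. No lid may ever touch the caddy or be dropped, and the caddy, the riser's pieces and all the other wares must stay where they stand.

Things in the scene. Friction and masses are not known exactly. Their poses are not given: they have to be found in the camera images.
- lid_a: Brass lid, 54 mm high, handle up. Origin: centre of its underside; x along its long side; same after a half turn. From below: plug 100 x 70 mm (x, y) to 10 mm; flange 120 x 90 to 16 mm; step 86 x 68 to 22 mm; bar handle along x, 60 long, 14 wide, from 36 to 54 mm up, on two 8 mm posts 22 mm either side of the centre. Pinch the bar's middle across y, 46 mm up. See lid_b for the weights.
- lid_b: Brass lid, outwardly identical to lid_a: same sizes, origin, axes and handle. One of the two, lid_a or lid_b at random, hides a loose-fitting lead weight (it shifts 2 mm at most) and weighs 0.53 to 0.75 kg in all; the other weighs 0.22 to 0.31 kg. Only lifting tells which.
- caddy: Open rectangular brass box, 116 x 86 mm outside (x, y) and 105 mm high, walls 4 mm; about 1.1 kg, standing loose on the table. Origin: centre of its underside; z up, x along its long side, as on the lids. Same after a half turn.
- caddy_mouth (a point): Centre of the caddy's open mouth, at rim height, 105 mm above its underside. A lid's underside (its origin) is to hover about 12 mm above this point.
- riser: Fixed dark wooden display block between the lids and the caddy, 360 x 90 x 50 mm (x, y, z), origin at the centre of its underside, long side along its x. Three loose pieces stand on it in a row; the tallest ends 135 mm above the table.
- cup: Bystander: brass cup, 60 mm wide, 60 mm high, on the riser. Origin: centre of its underside.
- vase: Bystander: small copper vase, 54 mm wide, 85 mm high, on the riser. Origin: centre of its underside.
- dome_bell: Bystander: brass table bell, 64 mm wide, 70 mm high, on the riser. Origin: centre of its underside.
- candlestick: Bystander: brass candlestick, foot 96 mm wide, 200 mm high, on the table beyond the caddy. Origin: centre of its underside.
- enamel_pot: Bystander: blue enamel pot with lid, 112 mm wide, 125 mm high, on the table beyond the caddy, by the riser. Origin: centre of its underside.
- marble_box: Bystander: pale round marble box, 72 mm wide, 40 mm high, on the table to the left of the lids. Origin: centre of its underside.
- mortar: Bystander: brass mortar, 84 mm wide plus two side handles, 80 mm high, on the table to the right of the caddy. Origin: centre of its underside.
Not all that is in view belongs to the job. Leave any red look-alike of the caddy alone. Leave any orange look-alike of the lid_a alone.

How it is judged:
On the way:
1. the heavier lid is carried over the riser, the lighter one lying on the table (((y of lid_a in the frame of riser between -0.06 and 0.06 m and x of lid_a in the frame of riser between -0.22 and 0.22 m and height (world z) of lid_a above 0.12 m and height (world z) of lid_b between -0.004 and 0.006 m and angle between lid_b's own z axis and vertical below 0.08 rad and contact force between lid_b and the fingers below 0.1 N and contact force between lid_b and anything else between 1 and 4.2 N) or (y of lid_b in the frame of riser between -0.06 and 0.06 m and x of lid_b in the frame of riser between -0.22 and 0.22 m and height (world z) of lid_b above 0.12 m and height (world z) of lid_a between -0.004 and 0.006 m and angle between lid_a's own z axis and vertical below 0.08 rad and contact force between lid_a and the fingers below 0.1 N and contact force between lid_a and anything else between 1 and 4.2 N))), for 0.05 s.
At the end, for the whole second after the job is handed in: The heavier lid is held in the fingers, still, within 8 mm of the mouth's centre in plan, underside 4 to 22 mm above the rim, square within 0.1 rad, tilt under 0.09 rad, touching neither caddy nor other lid; the lighter lid (judged by its weight on the table) lies handle up, released (((horizontal distance between lid_a and caddy_mouth below 0.008 m and z of lid_a in the frame of caddy_mouth between 0.004 and 0.022 m and angle between the x axis of lid_a and the x axis of caddy, either way round below 0.1 rad and angle between lid_a's own z axis and vertical below 0.09 rad and contact force between lid_a and caddy below 0.1 N and contact force between lid_a and lid_b below 0.1 N and contact force between lid_a and the fingers above 1 N and linear speed of each of lid_a, lid_b below 0.02 m/s and height (world z) of lid_b between -0.004 and 0.006 m and angle between lid_b's own z axis and vertical below 0.08 rad and contact force between lid_b and the fingers below 0.1 N and contact force between lid_b and anything else between 1 and 4.2 N) or (horizontal distance between lid_b and caddy_mouth below 0.008 m and z of lid_b in the frame of caddy_mouth between 0.004 and 0.022 m and angle between the x axis of lid_b and the x axis of caddy, either way round below 0.1 rad and angle between lid_b's own z axis and vertical below 0.09 rad and contact force between lid_b and caddy below 0.1 N and contact force between lid_b and lid_a below 0.1 N and contact force between lid_b and the fingers above 1 N and linear speed of each of lid_b, lid_a below 0.02 m/s and height (world z) of lid_a between -0.004 and 0.006 m and angle between lid_a's own z axis and vertical below 0.08 rad and contact force between lid_a and the fingers below 0.1 N and contact force between lid_a and anything else between 1 and 4.2 N))); the arm keeps its last pose, push and grip.
It fails at once if a lid touches the caddy (contact force between any of lid_a, lid_b and caddy above 0.3 N).
It fails at once if a lid is dropped ((height (world z) of lid_a above 0.02 m and contact force between lid_a and the fingers below 0.05 N and linear speed of lid_a above 0.3 m/s) or (height (world z) of lid_b above 0.02 m and contact force between lid_b and the fingers below 0.05 N and linear speed of lid_b above 0.3 m/s)).
It fails at once if the caddy is shifted by more than 10 mm or tipped (distance of caddy from where it was at the start of the episode above 0.01 m or angle between caddy's own z axis and vertical above 0.1 rad).
It fails at once if a bystander is shifted by more than 15 mm or tipped (distance of any of cup, vase, dome_bell, candlestick, enamel_pot, marble_box, mortar from where it was at the start of the episode above 0.015 m or angle between any of cup, vase, dome_bell, candlestick, enamel_pot, marble_box, mortar's own z axis and vertical above 0.25 rad).
It also fails if it takes over 56 s, if anything falls off the work surface, if the arm or the gripper's body presses on something with over 40 N, if the wrist force passes 120 N, or if a joint passes its speed limit or range.

## Working session

There is one attempt and no reset: what is moved stays moved. The work goes in short steps, Python scripts to look and compute and a shell command to move; the robot and the scene stay as the last step left them, time stands still between calls to the robot, and variables do not carry over. Pictures are saved under pics/ and viewed, and the job is handed in when it is done.

```bash
ls; mkdir -p pics; python3 - <<'E'
from bench import ctrl
import cv2
s=ctrl.get_state(); print({k:s[k] for k in ('time','position','tool_rot','ft_force','grip_width')})
for n in ('side','top','wrist'):
    im=ctrl.get_image(n); cv2.imwrite(f'pics/{n}0.png',im[:,:,::-1])
    m=ctrl.camera_model(n); print(n,m)
E
```

```text
pics
{'time': 0.0, 'position': array([ 0.29452678, -0.57881042,  0.22144789]), 'tool_rot': array([ 0.85679194,  1.39761918, -0.85526155]), 'ft_force': array([-0.10808112, -0.40039726,  1.04298959]), 'grip_width': 0.9984819181498236}
side {'K': array([[407.40953226,   0.        , 327.52057221],
       [  0.        , 407.40953226, 197.78372159],
       [  0.        ,   0.        ,   1.        ]]), 'rvec': array([ 0.61886154, -2.41354138,  1.40588134]), 'tvec': array([0.45235296, 0.20183849, 1.01580864])}
top {'K': array([[405.3486035 ,   0.        , 320.3027887 ],
       [  0.        , 405.3486035 , 204.73844747],
       [  0.        ,   0.        ,   1.        ]]), 'rvec': array([ 2.12737903, -2.17290504,  0.16276771]), 'tvec': array([0.00992483, 0.53156498, 1.24251888])}
wrist {'K': array([[337.05750279,   0.        , 317.90404902],
       [  0.        , 337.05750279, 199.21457418],
       [  0.        ,   0.        ,   1.        ]]), 'T_tool_cam': array([[ 2.66711968e-04, -2.58817242e-01,  9.65926273e-01,
        -1.62000969e-01],
       [ 5.70956511e-04, -9.65926110e-01, -2.58817356e-01,
         7.12144435e-02],
       [ 9.99999801e-01,  6.20531581e-04, -1.09850665e-04,
        -5.04250078e-04],
       [ 0.00000000e+00,  0.00000000e+00,  0.00000000e+00,
         1.00000000e+00]])}
```

View pics/top0.png

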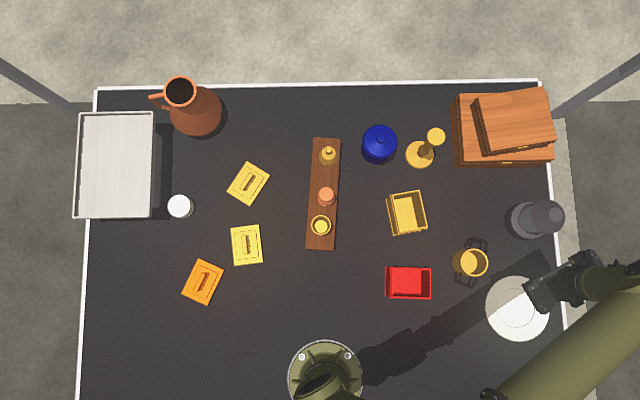

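View pics/side0.png

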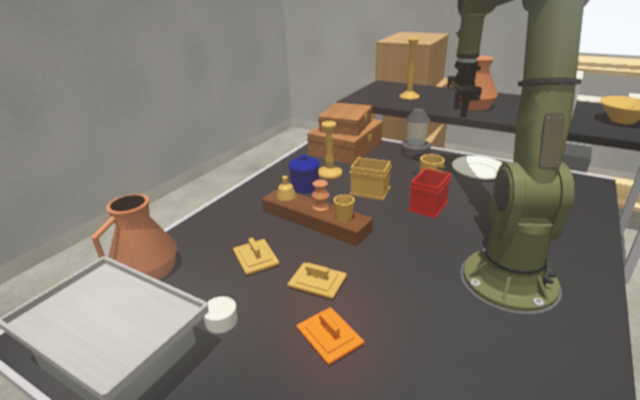

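View pics/wrist0.png

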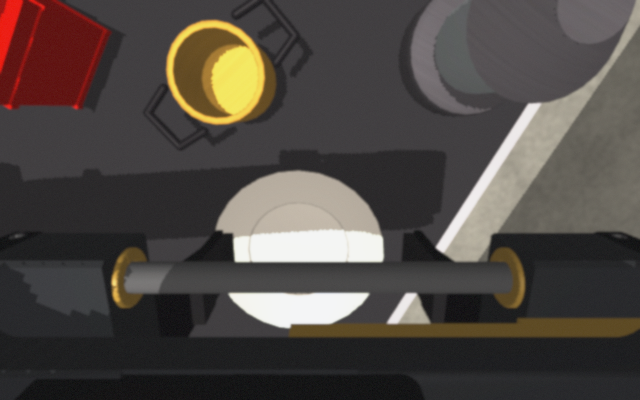

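The top view shows the two brass lids at about (248,184) and (246,245), an orange decoy at (203,282), the riser at (323,193), the caddy at (407,213) and a red decoy at (408,282). Next I measure them.

```bash
cat > h.py <<'E'
import numpy as np, cv2
from bench import ctrl
from scipy.spatial.transform import Rotation as R
def cam(n,state=None):
    m=ctrl.camera_model(n)
    if n!='wrist':
        Rw=R.from_rotvec(m['rvec']).as_matrix(); return m['K'],Rw.T,-Rw.T@m['tvec']
    T=m['T_tool_cam']; Rt=R.from_rotvec(state['tool_rot']).as_matrix()
    return m['K'],Rt@T[:3,:3],Rt@T[:3,3]+state['position']
def onplane(px,z,c):
    K,Rw,o=c; px=np.atleast_2d(px).astype(float)
    d=np.c_[px,np.ones(len(px))]@np.linalg.inv(K).T@Rw.T
    return o+d*((z-o[2])/d[:,2])[:,None]
def proj(P,c):
    K,Rw,o=c; q=(np.atleast_2d(P)-o)@Rw@K.T; return q[:,:2]/q[:,2:]
def rect(cnt,z,c):
    P=onplane(cnt.reshape(-1,2)+0.0,z,c)[:,:2].astype(np.float32)*1000
    (cx,cy),(w,h),a=cv2.minAreaRect(P)
    if w<h: w,h,a=h,w,a+90
    return cx/1000,cy/1000,w,h,(a+90)%180-90
E
python3 - <<'E'
from h import *
im=cv2.imread('pics/top0.png'); hsv=cv2.cvtColor(im,cv2.COLOR_BGR2HSV)
m=cv2.inRange(hsv,(18,80,60),(35,255,255)); c=cam('top'); print('cam',c[2])
for lo,hi,zz in (((21,80,60),(35,255,255),'brass'),((0,90,30),(20,255,140),'wood')):
  m=cv2.inRange(hsv,lo,hi)
  cs,_=cv2.findContours(m,cv2.RETR_EXTERNAL,cv2.CHAIN_APPROX_NONE)
  for k in cs:
    if cv2.contourArea(k)<80: continue
    M=k.reshape(-1,2).mean(0)
    print(zz,M.round(),cv2.contourArea(k),[np.round(rect(k,z,c),3).tolist() for z in (0.016,0.05,.105)])
big=cv2.resize(im[120:300,160:480],None,fx=2.5,fy=2.5,interpolation=cv2.INTER_CUBIC); cv2.imwrite('pics/topz.png',big)
E
```

```text
cam [0.34835568 0.01009656 1.30577922]
brass [323. 390.] 231.5 [[-0.037, 0.006, 135.574, 43.578, -59.138], [-0.026, 0.007, 132.0, 42.43, -59.138], [-0.01, 0.007, 126.219, 40.571, -59.138]]
brass [305. 364.] 93.0 [[0.041, 0.053, 89.147, 32.22, -25.064], [0.049, 0.051, 86.797, 31.371, -25.064], [0.062, 0.05, 82.996, 29.997, -25.064]]
brass [584. 348.] 4712.0 [[0.049, -0.812, 548.922, 153.656, -52.835], [0.057, -0.79, 534.451, 149.605, -52.835], [0.069, -0.755, 511.044, 143.053, -52.835]]
brass [468. 262.] 234.0 [[0.343, -0.465, 58.072, 57.187, 42.709], [0.343, -0.453, 56.541, 55.68, 42.709], [0.343, -0.433, 54.065, 53.241, 42.709]]
brass [246. 245.] 1041.5 [[0.412, 0.236, 122.496, 92.141, 6.079], [0.411, 0.23, 119.267, 89.712, 6.079], [0.408, 0.221, 114.044, 85.783, 6.079]]
brass [320. 226.] 109.0 [[0.467, -0.001, 39.053, 39.001, 22.014], [0.463, -0.001, 38.024, 37.973, 22.014], [0.458, -0.0, 36.358, 36.31, 22.014]]
brass [405. 214.] 537.5 [[0.503, -0.273, 115.61, 60.421, 9.109], [0.499, -0.266, 112.562, 58.828, 9.109], [0.492, -0.254, 107.632, 56.252, 9.109]]
brass [248. 183.] 922.5 [
[... 1334 characters left out ...]
803, 49.953, -9.067], [0.581, -0.034, 331.819, 48.637, -9.067], [0.571, -0.032, 317.286, 46.506, -9.067]]
wood [316. 169.] 411.5 [[0.648, 0.003, 226.892, 55.244, -6.767], [0.64, 0.004, 220.911, 53.788, -6.767], [0.627, 0.004, 211.235, 51.432, -6.767]]
wood [504. 138.] 727.0 [[0.74, -0.61, 298.294, 170.175, 58.648], [0.729, -0.593, 290.43, 165.689, 58.648], [0.713, -0.567, 277.71, 158.432, 58.648]]
wood [485. 149.] 1165.0 [[0.699, -0.551, 379.4, 217.412, 52.645], [0.69, -0.536, 369.399, 211.681, 52.645], [0.675, -0.512, 353.22, 202.41, 52.645]]
wood [199. 115.] 1189.0 [[0.857, 0.392, 166.666, 145.314, 19.644], [0.844, 0.381, 162.272, 141.483, 19.644], [0.822, 0.365, 155.165, 135.287, 19.644]]
```

View pics/topz.png

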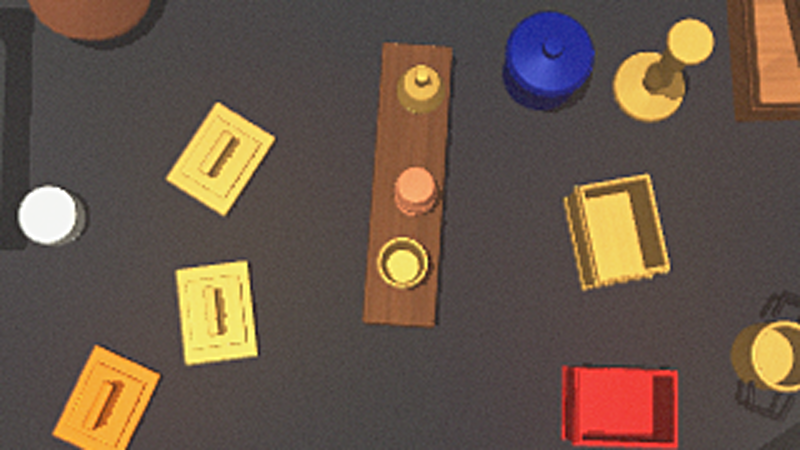

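```bash
python3 - <<'E'
from h import *
s=ctrl.get_state(); A=R.from_rotvec(s['tool_rot']).as_matrix(); print(A.round(3))
c=cam('top')
z=lambda p:np.array(p)/2.5+[160,120]
P=onplane(z([(580,187),(652,175),(669,271),(592,286),(622,229)]),.105,c); print('caddy',P.round(3))
P=P[:4,:2];print(np.linalg.norm(P-np.roll(P,-1,0),axis=1))
P=onplane(z([(384,43),(452,47),(437,325),(364,321)]),.05,c); print('riser',P.round(3))
for n,p,h in (('cup',(404,260),.11),('vase',(416,187),.135),('bell',(421,76),.12),('pot',(550,50),.125),('candle',(690,42),.2),('mortar',(776,355),.08),('marble',(48,214),.04)): print(n,onplane(z([p]),h,c).round(3))
# axis of tool camera centre on table
cw=cam('wrist',s); print('wrist cam',cw[2],onplane([[320,120]],0,cw))
E
```

```text
[[-0.001  0.891  0.454]
 [ 0.001  0.454 -0.891]
 [-1.    -0.    -0.001]]
caddy [[ 0.548 -0.217  0.105]
 [ 0.561 -0.304  0.105]
 [ 0.444 -0.318  0.105]
 [ 0.428 -0.226  0.105]
 [ 0.496 -0.265  0.105]]
[0.08849537 0.11705526 0.09386667 0.11958525]
riser [[ 0.749  0.016  0.05 ]
 [ 0.742 -0.072  0.05 ]
 [ 0.388 -0.043  0.05 ]
 [ 0.395  0.047  0.05 ]]
cup [[ 0.464 -0.003  0.11 ]]
vase [[ 0.547 -0.019  0.135]]
bell [[ 0.685 -0.029  0.12 ]]
pot [[ 0.713 -0.185  0.125]]
candle [[ 0.696 -0.331  0.2  ]]
mortar [[ 0.343 -0.448  0.08 ]]
marble [[0.538 0.443 0.04 ]]
wrist cam [ 0.35796422 -0.54637886  0.38371581] [[ 0.34810521 -0.55326958  0.        ]]
```

```bash
python3 -m pendant '[{"travel":[-0.04,0,0],"twist":0},{"travel":[-0.06,0.03,-0.025],"twist":0.05},{"travel":[-0.06,0.075,-0.063],"twist":0.15},{"travel":[-0.06,0.12,-0.1],"twist":0.25},{"travel":[-0.06,0.165,-0.138],"twist":0.35},{"travel":[-0.06,0.21,-0.176],"twist":0.35},{"travel":[-0.06,0.245,-0.205],"twist":0.35},{"travel":[-0.06,0.265,-0.222],"twist":0.35},{"travel":[-0.06,0.265,-0.222],"twist":0.35},{"travel":[-0.06,0.265,-0.222],"twist":0.35}]'
python3 - <<'E'
from h import *
s=ctrl.get_state(); im=ctrl.get_image('wrist')[:,:,::-1]; cv2.imwrite('pics/w1.png',im); np.save('w1.npy',np.r_[s['position'],s['tool_rot']])
print(s['time'],s['position'],s['ft_force'],s['qd'].round(3),R.from_rotvec(s['tool_rot']).as_matrix().round(3))
E
```

```text
time: 1.4
position: [0.4294, -0.2622, 0.2818]
tool_rot: [1.121, 1.265, -1.121]
ft_force: [-0.2, -0.6, 0.1]
grip_width: 0.998
1.4 [ 0.42940339 -0.26223144  0.28182927] [-0.23012264 -0.57308367  0.13152781] [ 0.012  0.005  0.014 -0.004 -0.002 -0.001 -0.004] [[-0.001  0.993  0.119]
 [ 0.001  0.119 -0.993]
 [-1.    -0.001 -0.001]]
```

View pics/w1.png

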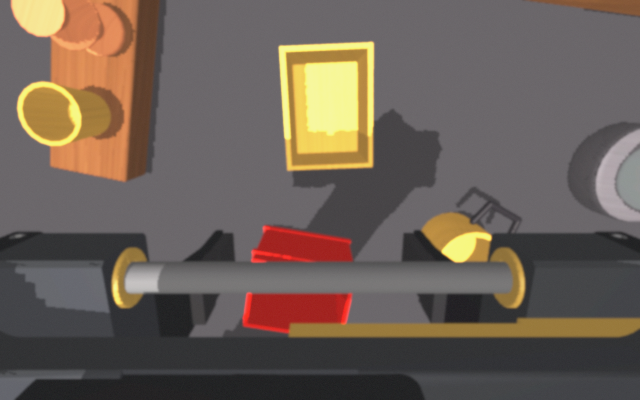

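The wrist view shows the caddy's rim with its corners near (280,44), (373,42), (373,167) and (288,170). I'll fit lines to its edges.

```bash
python3 - <<'E'
from h import *
v=np.load('w1.npy'); s={'position':v[:3],'tool_rot':v[3:]}; c=cam('wrist',s)
im=cv2.imread('pics/w1.png'); hsv=cv2.cvtColor(im,cv2.COLOR_BGR2HSV)
m=cv2.inRange(hsv,(15,120,70),(35,255,255)); m[:30]=0;m[200:]=0;m[:,:240]=0;m[:,400:]=0
k=max(cv2.findContours(m,0,1)[0],key=cv2.contourArea)
ap=cv2.approxPolyDP(cv2.convexHull(k),5,True).reshape(-1,2); print(ap.tolist())
P=onplane(ap,.105,c)[:,:2]; print(P.round(4).tolist(), np.linalg.norm(P-np.roll(P,-1,0),axis=1).round(4))
print(P.mean(0), np.round(rect(k,.105,c),4))
e=np.roll(P,-1,0)-P; print(np.degrees(np.arctan2(e[:,1],e[:,0])).round(1))
big=cv2.resize(im[30:190,250:410],None,fx=3.6,fy=3.6,interpolation=cv2.INTER_CUBIC); cv2.imwrite('pics/w1z.png',big)
E
```

```text
[[372, 42], [372, 166], [288, 170], [284, 52]]
[[0.5648, -0.2954], [0.4506, -0.314], [0.4363, -0.2299], [0.5466, -0.2154]] [0.1158 0.0854 0.1112 0.082 ]
[ 0.49957466 -0.26367416] [  0.5003  -0.2622 117.6883  88.1599   9.3034]
[-170.7   99.6    7.5  -77.1]
```

View pics/w1z.png

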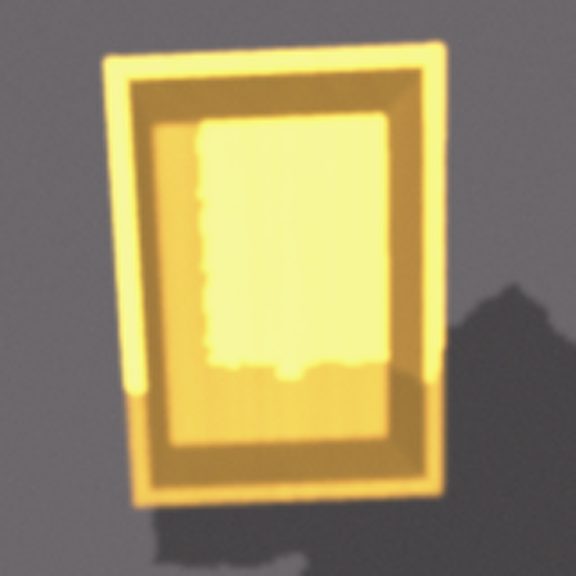

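```bash
python3 - <<'E'
from h import *
v=np.load('w1.npy'); s={'position':v[:3],'tool_rot':v[3:]}; c=cam('wrist',s)
ap=(np.array([(104,56),(446,42),(443,495),(134,507)])+.5)/3.6-.5+[250,30]
P=onplane(ap,.105,c)[:,:2]; print(P.round(4).tolist(), np.linalg.norm(P-np.roll(P,-1,0),axis=1).round(4))
e=np.roll(P,-1,0)-P; print(P.mean(0),np.degrees(np.arctan2(e[:,1],e[:,0])).round(1))
E
```

```text
[[0.5518, -0.2098], [0.5656, -0.2967], [0.4495, -0.3149], [0.4357, -0.2288]] [0.088  0.1175 0.0872 0.1177]
[ 0.5006439  -0.26255073] [ -81.  -171.1   99.1    9.3]
```

```bash
python3 -m pendant '[{"travel":[-0.01,0.03,-0.04],"twist":0},{"travel":[-0.02,0.07,-0.09],"twist":0},{"travel":[-0.03,0.1,-0.145],"twist":0},{"travel":[-0.04,0.12,-0.2],"twist":0},{"travel":[-0.05,0.13,-0.255],"twist":0},{"travel":[-0.06,0.13,-0.31],"twist":0},{"travel":[-0.068,0.12,-0.365],"twist":0},{"travel":[-0.068,0.1,-0.415],"twist":0},{"travel":[-0.068,0.085,-0.46],"twist":0},{"travel":[-0.068,0.079,-0.486],"twist":0}]'
python3 -m pendant '[{"travel":[0,0,0],"twist":0},{"travel":[0,0,0],"twist":0}]'
python3 - <<'E'
from h import *
s=ctrl.get_state(); im=ctrl.get_image('wrist')[:,:,::-1]; cv2.imwrite('pics/w2.png',im); np.save('w2.npy',np.r_[s['position'],s['tool_rot']])
print(s['time'],s['position'],s['ft_force'],s['qd'].round(3),R.from_rotvec(s['tool_rot']).as_matrix().round(3))
E
```

```text
time: 2.7
position: [0.4497, 0.2306, 0.3505]
tool_rot: [1.122, 1.264, -1.121]
ft_force: [0.1, -0.4, 0.2]
grip_width: 0.997
time: 2.95
position: [0.4509, 0.2284, 0.3504]
tool_rot: [1.123, 1.263, -1.124]
ft_force: [0.4, -0.1, -0.5]
grip_width: 1.006
2.95 [0.45086837 0.22837846 0.35035921] [ 0.42010427 -0.0989184  -0.46697148] [ 0.009  0.002  0.011  0.002 -0.002  0.002 -0.003] [[-0.001  0.993  0.116]
 [ 0.     0.116 -0.993]
 [-1.    -0.001 -0.   ]]
```

View pics/w2.png

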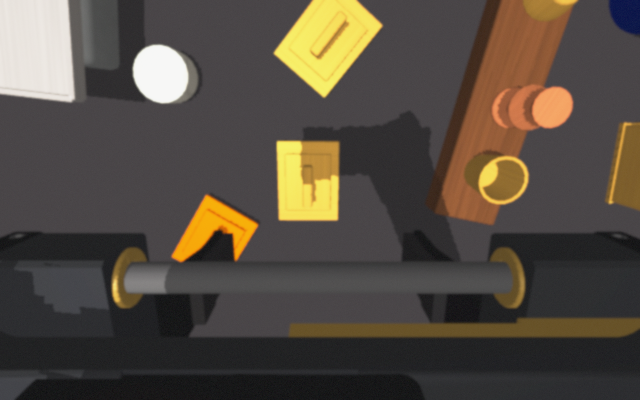

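The near lid is at (308,181) and the far lid at (328,40), with its top cut off. I'll measure both.

```bash
python3 - <<'E'
from h import *
v=np.load('w2.npy'); s={'position':v[:3],'tool_rot':v[3:]}; c=cam('wrist',s)
im=cv2.imread('pics/w2.png'); hsv=cv2.cvtColor(im,cv2.COLOR_BGR2HSV)
m=cv2.inRange(hsv,(19,90,70),(35,255,255)); m[226:]=0;m[:,:260]=0;m[:,400:]=0
for k in cv2.findContours(m,0,1)[0]:
  if cv2.contourArea(k)<500: continue
  print(k.reshape(-1,2).mean(0),np.round(rect(k,.016,c),4))
  h=cv2.approxPolyDP(cv2.convexHull(k),4,True).reshape(-1,2);P=onplane(h,.016,c)[:,:2]
  e=np.roll(P,-1,0)-P; print(h.tolist(),P.round(4).tolist(),P.mean(0),np.degrees(np.arctan2(e[:,1],e[:,0])).round(1))
# handle tops by hand
print(onplane([(308,187)],.05,c),onplane([(330,34)],.05,c))
big=cv2.resize(im[0:230,230:430],None,fx=2.6,fy=2.6,interpolation=cv2.INTER_CUBIC); cv2.imwrite('pics/w2z.png',big)
E
```

```text
[307.61151079 178.70863309] [  0.4156   0.2405 121.0329  93.7302   6.6953]
[[277, 140], [338, 142], [336, 219], [279, 218]] [[0.4706, 0.2916], [0.4781, 0.203], [0.3606, 0.1905], [0.3519, 0.2784]] [0.41528167 0.24088669] [ -85.2 -173.9   95.6    6.4]
[327.08064516  40.93145161] [  0.6123   0.2362 122.3134  93.9471 -33.2047]
[[356, 0], [381, 26], [322, 97], [273, 52], [313, 0]] [[0.6642, 0.2039], [0.6373, 0.1661], [0.5377, 0.2337], [0.5883, 0.3071], [0.6577, 0.26]] [0.61704595 0.23416174] [-125.5  145.8   55.4  -34.2  -83.3]
[[0.41397194 0.23901186 0.05      ]] [[0.61292347 0.23300282 0.05      ]]
```

View pics/w2z.png

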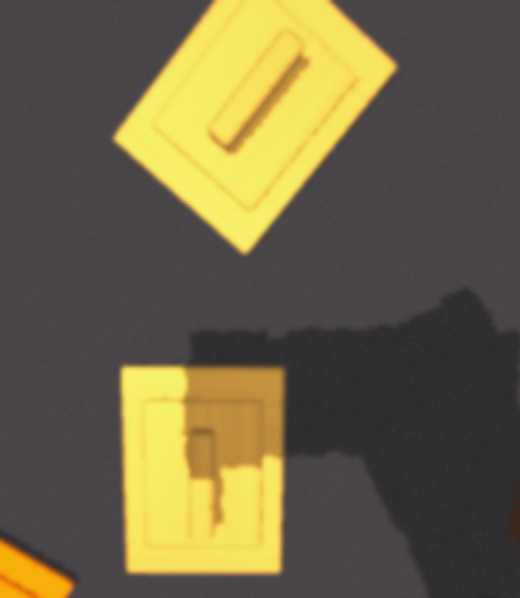

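```bash
python3 -m pendant '[{"travel":[0.03,-0.02,-0.008],"twist":0},{"travel":[0.08,-0.0356,-0.0138],"twist":0.0},{"travel":[0.13,-0.0356,-0.0138],"twist":0.0},{"travel":[0.18,-0.0356,-0.0138],"twist":0},{"travel":[0.22,-0.0356,-0.0138],"twist":0},{"travel":[0.25,-0.0356,-0.0138],"twist":0},{"travel":[0.25,-0.0356,-0.0138],"twist":0},{"travel":[0.25,-0.0356,-0.0138],"twist":0}]'
python3 - <<'E'
from h import *
s=ctrl.get_state(); print(s['time'],s['position'],R.from_rotvec(s['tool_rot']).as_matrix().round(3))
im=ctrl.get_image('wrist')[:,:,::-1]; cv2.imwrite('pics/w3.png',im);np.save('w3.npy',np.r_[s['position'],s['tool_rot']])
im=ctrl.get_image('side')[:,:,::-1]; cv2.imwrite('pics/s3.png',im)
E
```

```text
time: 4.0
position: [0.415, 0.2376, 0.1014]
tool_rot: [1.126, 1.261, -1.124]
ft_force: [-0.6, -0.6, 1.0]
grip_width: 1.002
4.0 [0.41502651 0.23760119 0.10144024] [[ 0.     0.994  0.113]
 [ 0.001  0.113 -0.994]
 [-1.     0.    -0.001]]
```

View pics/w3.png

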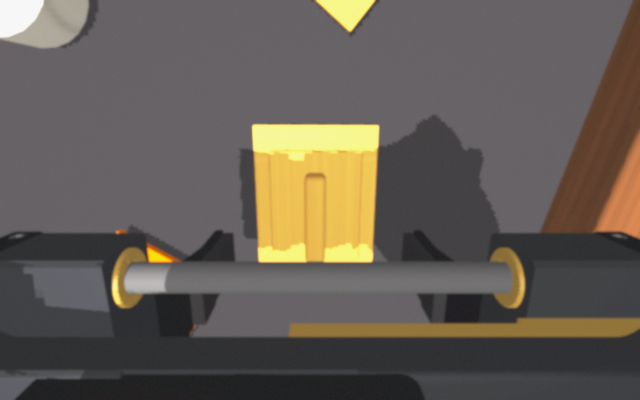

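View pics/s3.png

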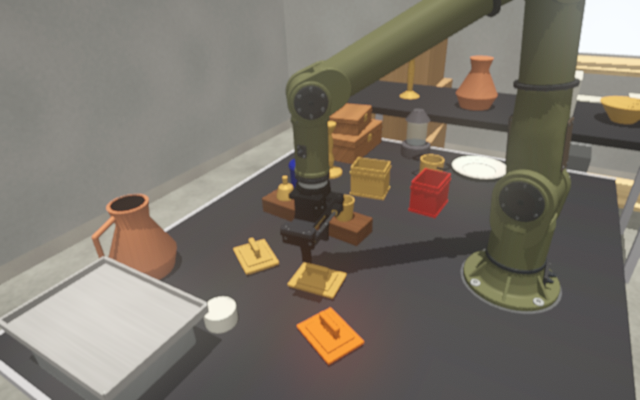

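The lid is centred between the fingers, with its bar end at (315,175) and its far edge from (252,125) to (379,125). A quick numeric check comes next.

```bash
python3 - <<'E'
from h import *
v=np.load('w3.npy'); s={'position':v[:3],'tool_rot':v[3:]}; c=cam('wrist',s)
P=onplane([(252,125),(379,125),(258,262),(373,262)],.016,c); print(P.round(4))
Q=onplane([(305,176),(326,176),(315,173)],.054,c); print(Q.round(4))
A=R.from_rotvec(s['tool_rot']).as_matrix()
print('tool coords',((P-s['position'])@A).round(4),((Q-s['position'])@A).round(4))
E
```

```text
[[0.469  0.2922 0.016 ]
 [0.4794 0.2017 0.016 ]
 [0.3625 0.2806 0.016 ]
 [0.373  0.1892 0.016 ]]
[[0.4439 0.2499 0.054 ]
 [0.4454 0.2367 0.054 ]
 [0.4465 0.2438 0.054 ]]
tool coords [[ 0.0855  0.0598 -0.0481]
 [ 0.0854  0.0598  0.0431]
 [ 0.0855 -0.0474 -0.0486]
 [ 0.0854 -0.0473  0.0434]] [[ 0.0475  0.03   -0.0089]
 [ 0.0474  0.03    0.0044]
 [ 0.0475  0.032  -0.0025]]
```

```bash
python3 -m pendant '[{"travel":[0.03,0,-0.0024],"twist":0},{"travel":[0.055,0,-0.0024],"twist":0},{"travel":[0.07,0,-0.0024],"twist":0},{"travel":[0.0744,0,-0.0024],"twist":0},{"travel":[0.0744,0,-0.0024],"twist":0},{"travel":[0.0744,0,-0.0024],"twist":0}]'
```

```text
time: 4.85
position: [0.4158, 0.2409, 0.0284]
tool_rot: [1.127, 1.26, -1.121]
ft_force: [0.9, -0.3, -1.0]
grip_width: 0.997
```

```bash
python3 -m pendant '[{"travel":[0.001,0,0],"twist":0},{"travel":[0.001,0,0],"twist":0},{"travel":[0.001,0,0],"twist":0},{"travel":[0.001,0,0],"twist":0},{"travel":[0.001,0,0],"twist":0},{"travel":[0.001,0,0],"twist":0},{"travel":[0.001,0,0],"twist":0},{"travel":[0.001,0,0],"twist":0}]' -1 35
```

```text
time: 5.85
position: [0.4158, 0.2407, 0.0274]
tool_rot: [1.127, 1.259, -1.122]
ft_force: [1.0, -6.0, 1.2]
grip_width: 0.169
```

Gripped: width 0.169, about 15 mm. I'll lift slowly and weigh it.

```bash
python3 -m pendant '[{"travel":[-0.01,0,0],"twist":0},{"travel":[-0.025,0,0],"twist":0},{"travel":[-0.04,0,0],"twist":0},{"travel":[-0.05,0,0],"twist":0},{"travel":[-0.05,0,0],"twist":0},{"travel":[-0.05,0,0],"twist":0},{"travel":[-0.05,0,0],"twist":0},{"travel":[-0.05,0,0],"twist":0}]'
python3 - <<'E'
from h import *
im=ctrl.get_image('side')[:,:,::-1]; cv2.imwrite('pics/s4.png',cv2.resize(im[180:330,200:420],None,fx=3,fy=3))
F=[]
for i in range(5):
    s=ctrl.get_state(); F.append(s['ft_force']); ctrl.get_image('wrist')
print(s['time'],s['position'],np.round(F,2),s['torque'],s['grip_width'])
E
```

```text
time: 6.85
position: [0.4153, 0.2406, 0.077]
tool_rot: [1.126, 1.26, -1.122]
ft_force: [-0.5, 0.4, -5.5]
grip_width: 0.157
7.1 [0.41556394 0.24063773 0.07726378] [[ 0.64  0.44 -6.14]
 [ 0.21 -0.06 -4.99]
 [-0.67  0.02 -6.37]
 [-0.39  0.15 -6.69]
 [-0.77 -0.26 -6.33]] [ 0.07332554  0.04598095 -0.01466983] 0.15847694414269436
```

View pics/s4.png

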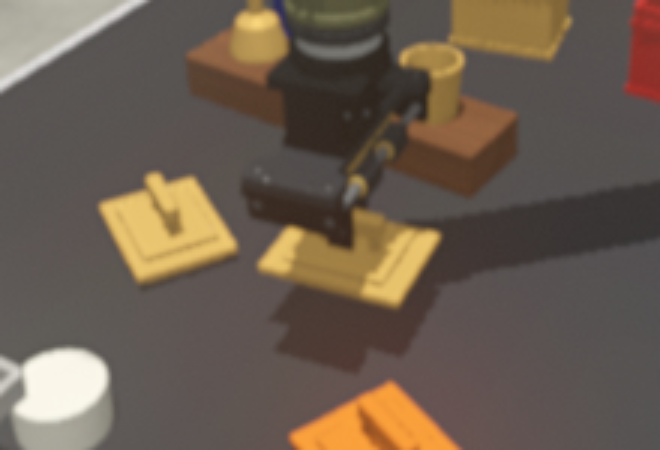

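The side view shows the lid hanging level and clear. The force settles at about −6.0 N with ±0.6 N noise (0.61 kg), so this is the heavy one; the other stays untouched. I'll raise it and carry it across.

```bash
python3 -m pendant '[{"travel":[-0.025,0,0],"twist":0},{"travel":[-0.06,0,0],"twist":0},{"travel":[-0.1,0,0],"twist":0},{"travel":[-0.13,0.005,0.01],"twist":0},{"travel":[-0.145,0.015,0.03],"twist":0},{"travel":[-0.148,0.03,0.065],"twist":0},{"travel":[-0.148,0.04,0.1],"twist":-0.01},{"travel":[-0.148,0.05,0.135],"twist":-0.03},{"travel":[-0.148,0.055,0.165],"twist":-0.045},{"travel":[-0.148,0.055,0.185],"twist":-0.045}]' - 42
python3 - <<'E'
from h import *
im=ctrl.get_image('side')[:,:,::-1]; cv2.imwrite('pics/s5.png',im)
s=ctrl.get_state(); print(s['time'],s['position'],R.from_rotvec(s['tool_rot']).as_matrix().round(3),s['ft_force'])
E
```

```text
time: 8.4
position: [0.4912, 0.0611, 0.225]
tool_rot: [1.094, 1.278, -1.09]
ft_force: [0.1, -0.2, -5.8]
grip_width: 0.156
8.45 [0.49133785 0.05789054 0.22484554] [[ 0.002  0.988  0.154]
 [-0.001  0.154 -0.988]
 [-1.     0.002  0.002]] [-0.17227211 -3.4507981  -6.04421032]
```

View pics/s5.png

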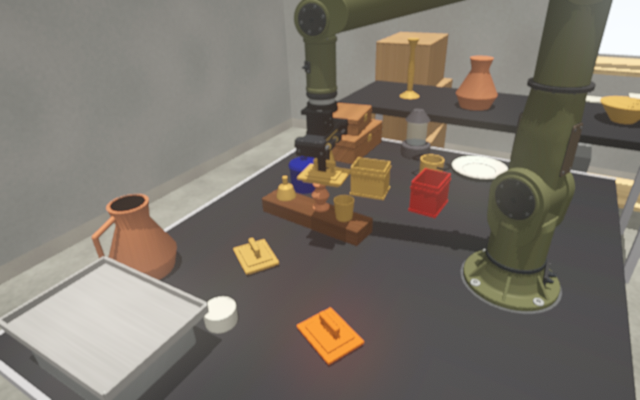

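```bash
python3 -m pendant '[{"travel":[0,-0.002,0.015],"twist":0},{"travel":[0,-0.006,0.045],"twist":0},{"travel":[0,-0.01,0.085],"twist":0},{"travel":[0,-0.016,0.128],"twist":0},{"travel":[0,-0.021,0.17],"twist":0},{"travel":[0,-0.027,0.212],"twist":0},{"travel":[0,-0.032,0.252],"twist":0},{"travel":[0,-0.036,0.285],"twist":0},{"travel":[0,-0.039,0.308],"twist":0},{"travel":[0,-0.04,0.318],"twist":0}]'
python3 -m pendant '[{"travel":[0,0,0],"twist":0},{"travel":[0,0,0],"twist":0}]'
python3 - <<'E'
from h import *
s=ctrl.get_state(); print(s['time'],s['position'],R.from_rotvec(s['tool_rot']).as_matrix().round(3),s['ft_force'])
np.save('w6.npy',np.r_[s['position'],s['tool_rot']])
for n in('wrist','side','top'):
  im=ctrl.get_image(n)[:,:,::-1]; cv2.imwrite(f'pics/{n}6.png',im)
t=cv2.imread('pics/top6.png')[130:290,300:500]; u=cv2.imread('pics/side6.png')[90:250,250:450]
cv2.imwrite('pics/c6.png',cv2.resize(np.hstack([t,u]),None,fx=2,fy=2,interpolation=cv2.INTER_CUBIC))
E
```

```text
time: 9.7
position: [0.5004, -0.2637, 0.2249]
tool_rot: [1.096, 1.276, -1.095]
ft_force: [0.1, -0.0, -5.4]
grip_width: 0.159
time: 9.95
position: [0.5007, -0.262, 0.2249]
tool_rot: [1.095, 1.278, -1.093]
ft_force: [0.1, 0.7, -6.0]
grip_width: 0.158
9.95 [ 0.50072137 -0.2619642   0.22487002] [[ 0.002  0.988  0.155]
 [ 0.     0.155 -0.988]
 [-1.     0.002  0.   ]] [ 0.08550773  0.74077493 -6.04706937]
```

View pics/wrist6.png

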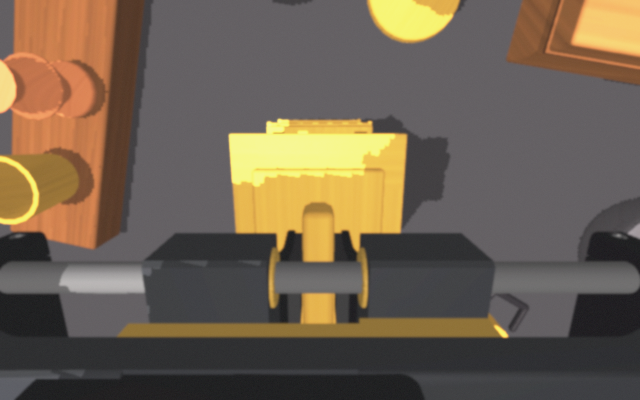

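View pics/c6.png

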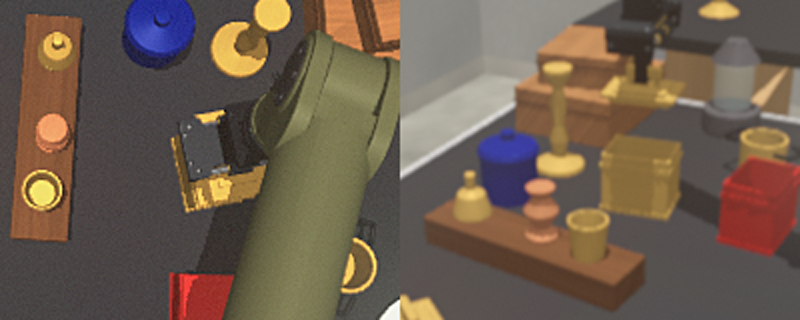

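```bash
python3 - <<'E'
from h import *
v=np.load('w6.npy'); s={'position':v[:3],'tool_rot':v[3:]}; c=cam('wrist',s); A=R.from_rotvec(s['tool_rot']).as_matrix()
zf=s['position'][2]-.011
P=onplane([(229,133),(407,134),(237,232),(403,232)],zf,c); print('lid',P.round(4),((P-s['position'])@A).round(4))
Q=onplane([(266,121),(373,121)],.105,c); print('rim far',Q.round(4))
B=np.array([np.cos(np.radians(9.1)),np.sin(np.radians(9.1))]);N=np.array([-B[1],B[0]])
C=np.array([.5005,-.2625]); print('expected far corners',C+.058*B+.043*N,C+.058*B-.043*N)
im=cv2.imread('pics/wrist6.png'); cv2.imwrite('pics/w6z.png',cv2.resize(im[100:250,210:430],None,fx=3.5,fy=3.5,interpolation=cv2.INTER_CUBIC))
E
```

```text
lid [[ 0.5522 -0.2077  0.2139]
 [ 0.5657 -0.2967  0.2139]
 [ 0.4998 -0.2167  0.2139]
 [ 0.5139 -0.3062  0.2139]] [[ 0.0111  0.0592 -0.0456]
 [ 0.0111  0.0588  0.0443]
 [ 0.011   0.0061 -0.0448]
 [ 0.011   0.0062  0.0458]]
rim far [[ 0.555  -0.2099  0.105 ]
 [ 0.5685 -0.2961  0.105 ]]
expected far corners [ 0.5509692  -0.21086804] [ 0.5645708  -0.29578563]
```

View pics/w6z.png

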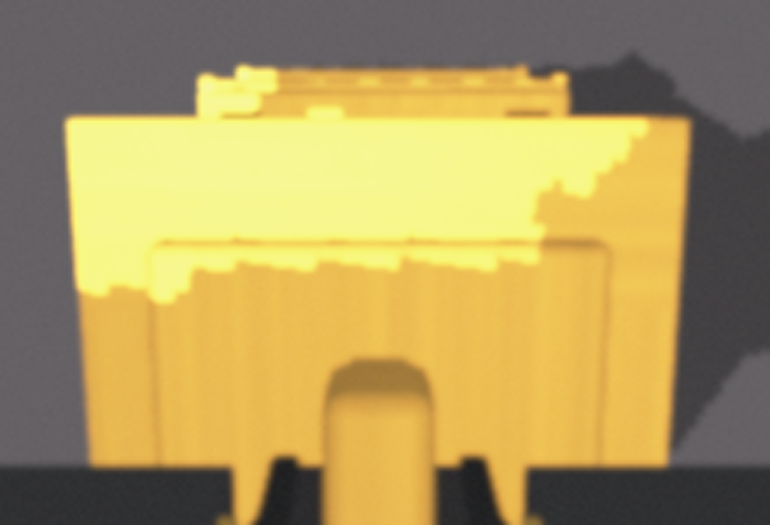

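```bash
python3 -m pendant '[{"travel":[0.01,0.001,0],"twist":0},{"travel":[0.025,0.002,0],"twist":0},{"travel":[0.04,0.002,0],"twist":0},{"travel":[0.052,0.002,0],"twist":0},{"travel":[0.06,0.002,0],"twist":0},{"travel":[0.065,0.002,0],"twist":0},{"travel":[0.065,0.002,0],"twist":0},{"travel":[0.065,0.002,0],"twist":0},{"travel":[0.065,0.002,0],"twist":0}]'
python3 - <<'E'
from h import *
s=ctrl.get_state(); print(s['time'],s['position'],R.from_rotvec(s['tool_rot']).as_matrix().round(3),s['ft_force'])
np.save('w7.npy',np.r_[s['position'],s['tool_rot']])
for n in('wrist','side','top'):
  im=ctrl.get_image(n)[:,:,::-1]; cv2.imwrite(f'pics/{n}7.png',im)
t=cv2.imread('pics/top7.png')[160:260,360:460]; u=cv2.imread('pics/side7.png')[120:220,320:420]
cv2.imwrite('pics/c7.png',cv2.resize(np.hstack([t,u]),None,fx=4,fy=4,interpolation=cv2.INTER_CUBIC))
im=cv2.imread('pics/wrist7.png'); cv2.imwrite('pics/w7z.png',cv2.resize(im[100:250,210:430],None,fx=3.5,fy=3.5,interpolation=cv2.INTER_CUBIC))
E
```

```text
time: 11.22
position: [0.5031, -0.2623, 0.1606]
tool_rot: [1.095, 1.276, -1.093]
ft_force: [-1.1, 0.4, -5.8]
grip_width: 0.155
11.225 [ 0.50313523 -0.26228783  0.16062191] [[ 0.003  0.988  0.154]
 [-0.001  0.154 -0.988]
 [-1.     0.003  0.002]] [-1.06531851  0.39191852 -5.75735156]
```

View pics/c7.png

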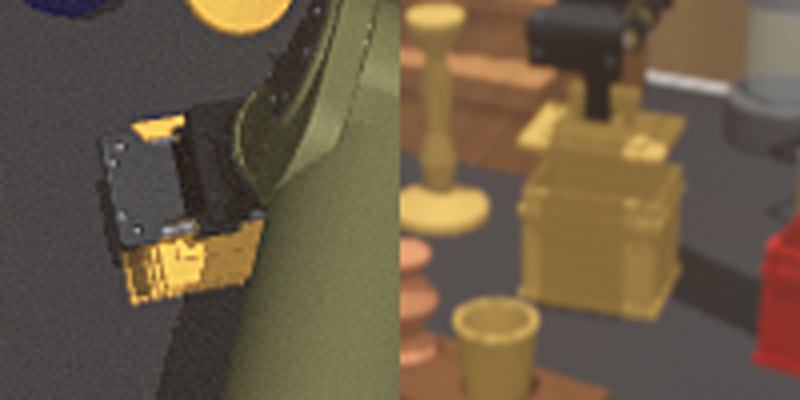

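View pics/w7z.png

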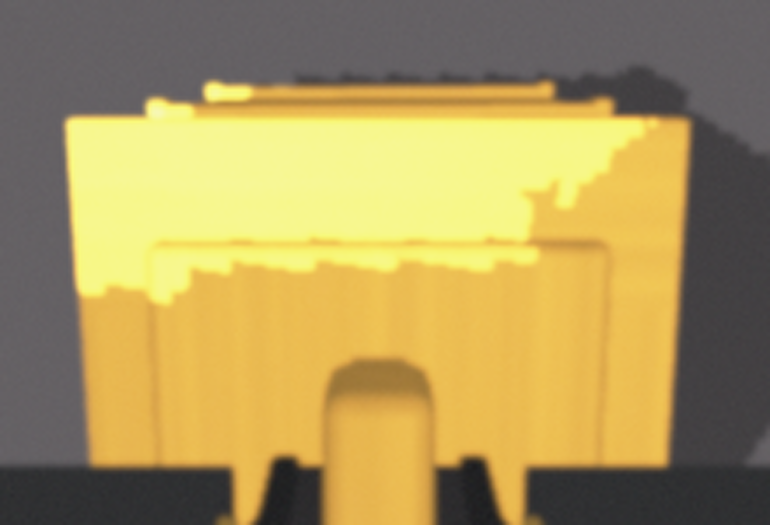

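```bash
python3 - <<'E'
from h import *
v=np.load('w7.npy'); s={'position':v[:3],'tool_rot':v[3:]}; c=cam('wrist',s); A=R.from_rotvec(s['tool_rot']).as_matrix()
f=lambda p:(np.array(p)+.5)/3.5-.5+[210,100]
P=onplane(f([(65,117),(691,117),(88,465),(669,465)]),s['position'][2]-.011,c); print('lid',P.round(4).tolist(),((P-s['position'])@A)[:,1:].round(4).tolist())
Q=onplane(f([(146,99),(613,99)]),.105,c); print('rim',Q.round(4).tolist(),((Q-s['position'])@A)[:,1:].round(4).tolist())
u=cv2.imread('pics/side7.png')[140:205,340:425]
cv2.imwrite('pics/s7z.png',cv2.resize(u,None,fx=9,fy=9,interpolation=cv2.INTER_CUBIC))
E
```

```text
lid [[0.5545, -0.2077, 0.1496], [0.5685, -0.297, 0.1496], [0.5018, -0.2159, 0.1496], [0.5158, -0.3055, 0.1496]] [[0.0592, -0.046], [0.0592, 0.0444], [0.0058, -0.046], [0.0058, 0.0446]]
rim [[0.5553, -0.2109, 0.105], [0.5684, -0.2943, 0.105]] [[0.0594, -0.0428], [0.0594, 0.0416]]
```

View pics/s7z.png

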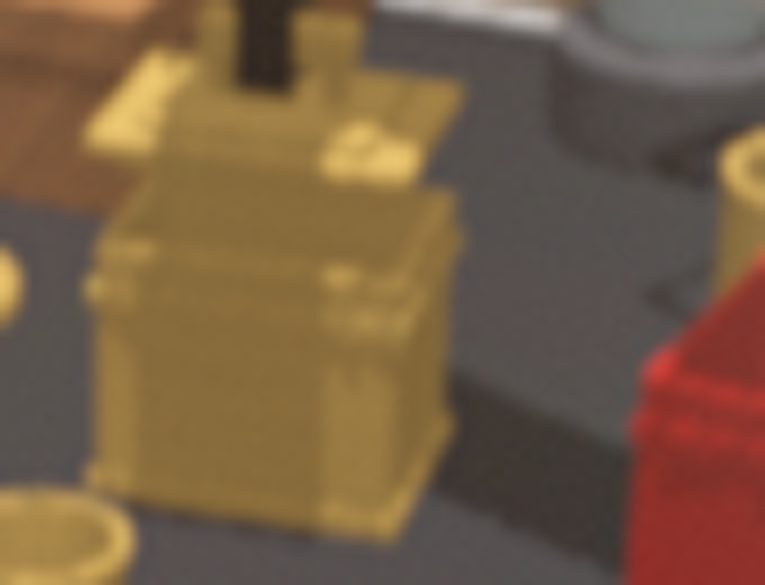

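```bash
python3 - <<'E'
from h import *
c=cam('side'); print(c[2].round(3))
f=lambda p:(np.array(p)+.5)/9-.5+[340,140]
B=np.array([np.cos(np.radians(9)),np.sin(np.radians(9))]);N=np.array([-B[1],B[0]])
def corners(C,hx,hy,z): return np.array([[*(np.array(C)+a*hx*B+b*hy*N),z] for a,b in((1,1),(1,-1),(-1,-1),(-1,1))])
g=lambda P:((proj(P,c)-[340,140]+.5)*9-.5).round(0).tolist()
print('lid flange top pred',g(corners((.5031,-.2623),.06,.045,.1493)))
print('flange bot pred',g(corners((.5031,-.2623),.06,.045,.1433)))
for C in ((.5005,-.2625),(.5045,-.2625)): print('rim pred',C,g(corners(C,.058,.043,.105)),'base',g(corners(C,.058,.043,0)))
E
```

```text
[-0.011  0.901  0.683]
lid flange top pred [[80.0, 136.0], [152.0, 49.0], [457.0, 83.0], [400.0, 176.0]]
flange bot pred [[80.0, 152.0], [152.0, 63.0], [456.0, 98.0], [399.0, 191.0]]
rim pred (0.5005, -0.2625) [[93.0, 246.0], [160.0, 158.0], [452.0, 194.0], [398.0, 286.0]] base [[92.0, 493.0], [158.0, 396.0], [439.0, 437.0], [386.0, 539.0]]
rim pred (0.5045, -0.2625) [[83.0, 244.0], [151.0, 156.0], [442.0, 192.0], [387.0, 284.0]] base [[83.0, 491.0], [149.0, 394.0], [429.0, 435.0], [376.0, 536.0]]
```

Wrist and side views agree: in x the lid sits about 1.5 mm too far out, and y and yaw match. I make that correction while lowering to the final hover.

```bash
python3 -m pendant '[{"travel":[0.003,-0.001,0],"twist":0},{"travel":[0.007,-0.0015,0],"twist":0},{"travel":[0.011,-0.0015,0],"twist":0},{"travel":[0.014,-0.0015,0],"twist":0},{"travel":[0.016,-0.0015,0],"twist":0},{"travel":[0.016,-0.0015,0],"twist":0},{"travel":[0.016,-0.0015,0],"twist":0},{"travel":[0.016,-0.0015,0],"twist":0},{"travel":[0.016,-0.0015,0],"twist":0},{"travel":[0.016,-0.0015,0],"twist":0}]'
python3 - <<'E'
from h import *
F=[]
for n in('wrist','side','top'):
  s=ctrl.get_state(); F.append(np.r_[s['position'],s['ft_force']])
  im=ctrl.get_image(n)[:,:,::-1]; cv2.imwrite(f'pics/{n}8.png',im)
print(s['time'],np.round(F,4),R.from_rotvec(s['tool_rot']).as_matrix().round(3),s['qd'].round(3),s['grip_width'])
u=cv2.imread('pics/side8.png')[140:205,340:425]
cv2.imwrite('pics/s8z.png',cv2.resize(u,None,fx=9,fy=9,interpolation=cv2.INTER_CUBIC))
im=cv2.imread('pics/wrist8.png'); cv2.imwrite('pics/w8z.png',cv2.resize(im[100:250,210:430],None,fx=3.5,fy=3.5,interpolation=cv2.INTER_CUBIC))
E
```

```text
time: 12.62
position: [0.5015, -0.2625, 0.1444]
tool_rot: [1.094, 1.276, -1.093]
ft_force: [-0.5, -0.4, -6.4]
grip_width: 0.154
12.725 [[ 0.5015 -0.2625  0.1444 -0.4814 -0.3669 -6.3725]
 [ 0.5015 -0.2624  0.1443 -0.7511 -0.3389 -5.7945]
 [ 0.5015 -0.2625  0.1444  0.2759  0.367  -5.6271]] [[ 0.002  0.988  0.154]
 [-0.001  0.154 -0.988]
 [-1.     0.002  0.001]] [-0.001 -0.001  0.     0.     0.001 -0.001  0.001] 0.1623001655631604
```

View pics/s8z.png

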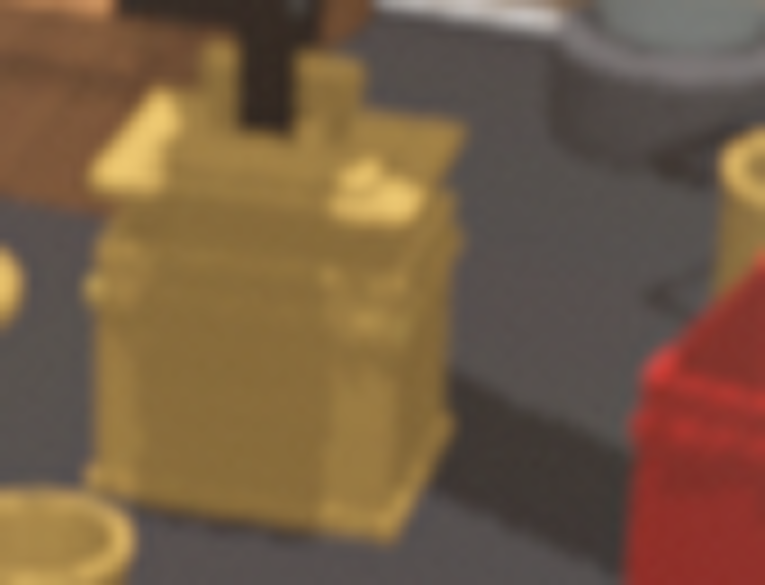

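View pics/w8z.png

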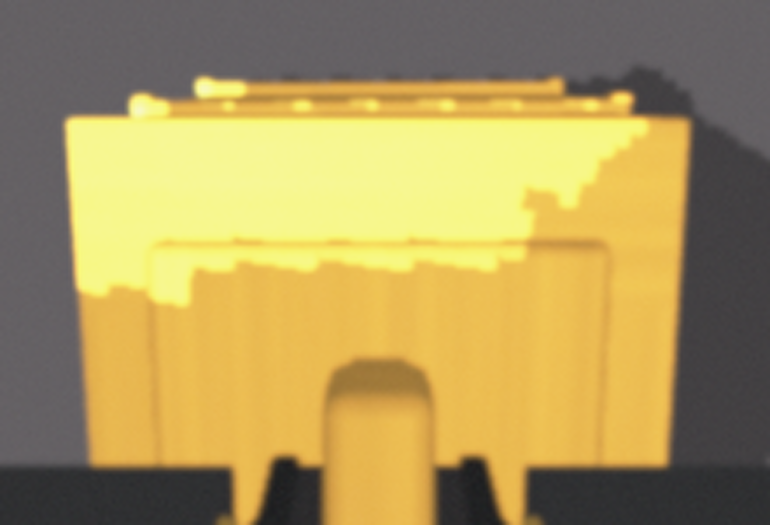

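View pics/side8.png

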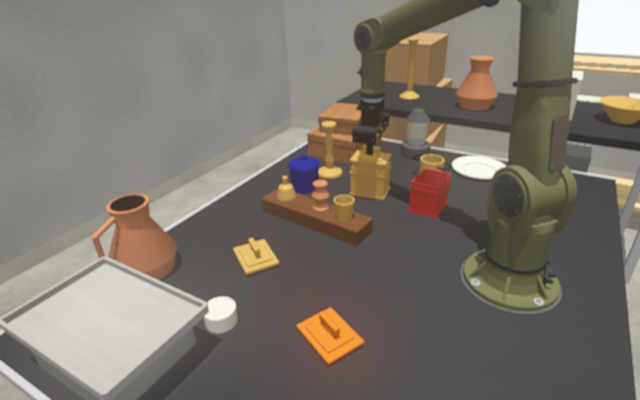

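```bash
python3 - <<'E'
from h import *
print(ctrl.close_job()); s=ctrl.get_state(); print(s['time'],s['position'],s['ft_force'])
E
```

```text
the job is handed in; nothing more can be done
None
the job is handed in; nothing more can be done
```

I lifted the lid nearer the robot. It weighed about 6.0 N (roughly 0.61 kg), within the heavy range, so it belongs to the caddy. I carried it over the riser and handed the job in with it held still over the caddy. I never lifted the other lid to compare; it still lies handle up where it stood.

**Last checks:**
- **Centring:** the TCP was at (0.5015, −0.2625), against a measured caddy centre of (0.5005, −0.2625). The lid overhung the rim evenly in the side view.
- **Squareness and level:** the tool was at 8.9° against the caddy's 9.1°, and its tilt was under 0.003 rad.
- **Height:** the lid's underside was about 12 mm above the rim, going by the TCP height.
- **Contact:** the wrist force stayed at about −6 N throughout, which gave no sign of touching the caddy.
- **Time:** the job took 12.7 s.

**Disagreement:** one wrist view put the caddy's far edge about 4 mm further out than the first view did. I put this down to a bead just below the rim, and the side view fitted that, so I aimed at x = 0.5015. The caddy's true centre along x is therefore uncertain by about 2–3 mm, inside the 8 mm allowed. I only checked the other wares by eye in the last side view, where nothing looked moved.

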